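# Swap the sold bauble behind the display figures

## Robot

A 6-joint arm with a two-finger parallel gripper is mounted at the origin on the work surface. World frame = base frame: x ahead of the robot, y to its left, z up, the work surface at z = 0. Lengths are in mm, angles in degrees, forces in N, time in s.
With the tool pointing down it reaches from about 350 to 850 mm from the base axis. Payload 8.1 kg.
Tool frame: the origin (TCP) lies midway between the tips of the shut fingers; the grasp point (between the pads) lies 19 mm behind it; z points along the fingers, y is the line along which they close (so a half turn about z gives the same grasp; the last joint's range is limited). The gripper opens to 85 mm and grips with 20 to 120 N. Pads are 22 mm wide; open, the fingers measure 114 mm over their backs; the gripper's body (76 mm by 85 mm) begins 54 mm behind the grasp point. The pads swing forward as they close: fully open they stand 13 mm farther back than shut.
Start: joints at [-81.211, 7.471, 85.268, -0, 87.261, -4.893], TCP at [141.942, -582.973, 231.292] pointing down, gripper open.
Joint ranges: [-169.43, 169.43], [-51.17, 129.36], [1.28, 143.12], [-76.62, 256.62], [0, 156.53], [-152.29, 152.29]. Speed limits (degrees/s): [136.94, 136.94, 159.86, 180, 180, 180].

## Interface

Orientations are given as [roll, pitch, yaw] about the fixed x, y, z axes, in that order (R = Rz(yaw) Ry(pitch) Rx(roll)).
In Python, from bench import sense, snapshot, camera_params, hand_in, masks_of, pinpoint gives the robot as it stands.
- The arm moves only by the tool step_arm, never from a script. Its argument "targets" is a list of rows, each an object with "angular": the turn, a rotation vector about the tool's x, y, z scaled (see below), a list of three; "dp": the shift along the tool's x, y, z scaled (see below), a list of three; "fingers": the closure, from 0 (fully open) to 1 (shut). A call has exactly 8 rows; each row is the pose to reach, as a shift and turn from the pose commanded when the call began, along the tool's axes at that moment, turning the shorter way round; what a row does not reach only later rows make up. The controller multiplies each number of a shift by 0.2 m and each number of a turn by 180 degrees. A row lasts 1/8 s, in which the tool goes at most 62.5 mm and 10.7 degrees, less where a joint would pass 70% of its speed; a pose out of reach is approached as far as the arm can. A call with a number of a shift or a turn outside -1 to 1 is refused whole. A call with a gripper value outside its range is refused whole. The fingers move at their own pace and stop on an object; "newtons" is the grip in N (left out, the last holds). Time passes only in rows, so rows that repeat a pose let the fingers close, or fill a call up. It gives the time, the measured TCP pose, the force, the opening and the grip force at its end, in the units of the state.
- sense(): the state, without advancing time (a new reading comes with each control period).
- snapshot(name): name is "scene" or "top" or "wrist"; returns the picture (384x512x3 uint8, blue, green, red); there is no depth.
- camera_params(name): a dict with "vfov" (degrees; the focal length in pixels is half the picture's height over the tangent of half this angle, whatever the lens; pixels are square), "cx", "cy" (the principal point, pixels), "R" (3x3) and "t" (3): a world point X has camera coordinates R X + t. Camera axes: x right, y down, z forward; pixel columns grow to the right and rows downward; lengths in mm; the calibration is good to about 2 mm. The wrist camera is an equidistant fisheye: a pixel r from the principal point sees the ray r / f radians off the axis. A picture is of the moment at which its call begins: read the wrist's pose just before it. camera_params takes no time and is no camera call; for the wrist camera it gives the pose at the moment of the call.
- hand_in(): hands the job in; it is judged then, once.
Trained networks look in the newest picture that a camera, given by its name, has taken for a name from the list of things; names that differ only in an ending like _2 or _b are one class to them, and where a whole thing is asked for, a point or a joint stands for the part that bears it (a point fixed in the world has none). Each returns a list of dicts, best first, with "conf" (0 to 1); they miss things now and then, are a little off and sometimes report something else, mostly with a low value. They report only what shows in the picture. A call takes as long as a camera call. They do not tell look-alikes from the thing itself.
- masks_of(camera, label): "pixels" (384x512 bool, what is visible of it) and "at" ([column, row] in pixels, amid what is visible of it).
- pinpoint(camera, label): "at" ([column, row] in pixels: a listed point, or the origin of a listed thing).
The state is a dict: "time": time; "joint_pos": joint angles; "qd": joint speeds; "joint_efforts": joint torques, N m; "tool_pos": TCP position; "tcp_rot": TCP orientation; "ft_force": force on the tool from outside, world axes, zero at the start; "wrist_torque": the same for the moment, N m; "finger_gap": finger opening in mm; "grip_force": force on a finger pad.
Only numpy, scipy, OpenCV 4.12 (cv2) and the standard library are available. Lean on these libraries where they do the work, as an engineer would, in place of code of your own. Each camera call takes 0.05 s, during which the arm holds its last target. There are 200 camera calls.

## Task

The gold bauble behind the two figures in the display carton is sold. First stand the nutcracker and the snowman on the blue felt mat, then stand the gold bauble in the red gift box and stand the teal bauble from the stock tray on the empty rear circle of the display. Only then put each figure back upright where it stood; leave the pink and lime-green baubles standing where they are.

Things in the scene. Friction and masses are not known exactly. Their poses are not given: they have to be found in the camera images.
- nutcracker_c (a point): The point is on its axis half-way up, 55 mm above its underside; z up, its face looks along -x. Wooden figure, a nutcracker soldier with red coat, dark-blue legs and black hat, 110 mm tall, on a round foot 44 mm in diameter; body round and straight, 34 mm in diameter from 36 to 80 mm above its underside (grip it there, near 70 mm), head and hat above slimmer; 120 g. It stands on one of the two front circles of the display carton; which one varies.
- snowman_c (a point): The point is on its axis half-way up, 55 mm above its underside; z up, its face looks along -x. Wooden figure, a white snowman with green scarf, dark-blue hat and blue foot, 110 mm tall, on a round foot 44 mm in diameter; body round and straight, 34 mm in diameter from 36 to 80 mm above its underside (grip it there, near 70 mm), head and hat above slimmer; 120 g. It stands on one of the two front circles of the display carton; which one varies.
- gold_c (a point): Round glass bauble, gold, with a thin white stripe round its middle, an aluminium cap on top and a flat foot, standing upright: 44 mm in diameter (straight-sided from 22 to 36 mm above its underside), 56 mm tall, 60 g. The point is on its axis, 29 mm above its underside; z up. It stands on the rear circle of the display carton, close behind the two figures.
- teal_c (a point): Round glass bauble, dark teal (blue-green), with a thin white stripe round its middle, an aluminium cap on top and a flat foot, standing upright: 44 mm in diameter (straight-sided from 22 to 36 mm above its underside), 56 mm tall, 60 g. The point is on its axis, 29 mm above its underside; z up. It stands in the stock tray, in a row with the pink and lime ones; its place in the row varies.
- pink_c (a point): Round glass bauble, pink, with a thin white stripe round its middle, an aluminium cap on top and a flat foot, standing upright: 44 mm in diameter (straight-sided from 22 to 36 mm above its underside), 56 mm tall, 60 g. The point is on its axis, 29 mm above its underside; z up. It stays in the stock tray.
- lime_c (a point): Round glass bauble, lime green, with a thin white stripe round its middle, an aluminium cap on top and a flat foot, standing upright: 44 mm in diameter (straight-sided from 22 to 36 mm above its underside), 56 mm tall, 60 g. The point is on its axis, 29 mm above its underside; z up. It stays in the stock tray.
- display: Fixed cardboard carton 130 mm (x) by 160 mm (y), floor 4 mm thick, walls 4 mm thick, 22 mm high, at back (+x) and sides; front (-x) open. Origin: centre of underside; z up. Pale 46 mm circles on the floor: two front ones (figures) at (x, y) = (-22, +40), (-22, -40) mm, rear one (bauble) at (12, 0); all start within 3 mm of these. Fingers have more room along x of a figure than along y.
- mat: Fixed flat side mat of blue felt, 110 mm (x) by 170 mm (y), 6 mm thick, empty. Origin: centre of its underside; z up.
- giftbox: Fixed open red gift box with white floor, 120 by 120 mm outside, walls 4 mm thick and 20 mm high, floor about 4 mm thick, empty. Origin: centre of its underside; z up.
- stock: Fixed open cardboard stock tray, 110 mm (x) by 180 mm (y), walls 4 mm thick and 14 mm high, floor 4 mm thick. Three baubles (teal, pink, lime) stand in a row along its y axis, 56 mm apart, so only 12 mm is free between neighbours; fingers fit in on the -x and +x sides of a bauble. Origin: centre of its underside; z up.
Not all that is in view belongs to the job. There is more than one size of the part that bears teal_c; the job needs the smaller.

How it is judged:
By the outcome, as a careful person would: the job done as asked, in the order asked, and still so for the second after the job is handed in, with the robot touching nothing.
It also fails if it takes over 141 s, if anything falls off the work surface, if the arm or the gripper's body presses on something with over 40 N, if the wrist force passes 120 N, or if a joint passes its speed limit or range.

## Working session

There is one attempt and no reset: what is moved stays moved. The work goes in short steps, Python scripts to look and compute and a tool call to move; the robot and the scene stay as the last step left them, time stands still between calls to the robot, and variables do not carry over. Pictures are saved under pics/ and viewed, at most 14 in all, crops included, and the job is handed in when it is done.

Besides the shell and the picture viewer there is one more tool, called after "Request:" as name(argument=value, ...) on one line, values as JSON. step_arm: Moves the arm, as the interface text tells. Its arguments: {"type":"object","properties":{"targets":{"type":"array","items":{"type":"object","properties":{"angular":{"type":"array","items":{"type":"number","minimum":-1,"maximum":1}},"dp":{"type":"array","items":{"type":"number","minimum":-1,"maximum":1}},"fingers":{"type":"number"}}}},"newtons":{"type":"number"}},"required":["targets"]}

```bash
mkdir -p pics; ls; python3 - <<'E'
from bench import *
import cv2,numpy as np
s=sense();print({k:np.round(v,2).tolist() for k,v in s.items()})
for c in ['scene','top']:
    im=snapshot(c);cv2.imwrite(f'pics/{c}0.png',im)
    p=camera_params(c);print(c,{k:np.round(v,4).tolist() for k,v in p.items()})
    for l in ['nutcracker_c','snowman_c','gold_c','teal_c','pink_c','lime_c','display','mat','giftbox','stock']:
        print(l,[(np.round(d['at'],1).tolist(),round(d['conf'],2)) for d in pinpoint(c,l)[:3]])
E
```

```text
pics
{'time': 0.0, 'joint_pos': [-81.21, 7.51, 85.33, 0.0, 87.26, -4.89], 'qd': [0.03, -0.07, 0.09, -0.02, 0.08, 0.1], 'joint_efforts': [0.0, -56.94, -50.06, -0.0, 0.01, 0.0], 'tool_pos': [141.87, -582.4, 230.23], 'tcp_rot': [-179.89, -0.01, 13.68], 'ft_force': [-0.13, -1.0, 1.05], 'wrist_torque': [0.01, 0.05, -0.0], 'grip_force': 0.0, 'finger_gap': 85.43}
scene {'vfov': 48.5953, 'cx': 260.0722, 'cy': 190.4421, 'R': [[0.2779, 0.9606, -0.0097], [0.6053, -0.183, -0.7747], [-0.7459, 0.2094, -0.6323]], 't': [-138.5358, -261.9145, 1576.8877]}
nutcracker_c [([110.6, 203.2], 0.79), ([222.2, 227.5], 0.15)]
snowman_c [([146.7, 196.0], 0.78)]
gold_c [([132.3, 214.8], 0.77)]
teal_c [([313.9, 207.5], 0.69)]
pink_c [([298.2, 212.4], 0.63)]
lime_c [([329.4, 198.1], 0.56)]
display [([129.7, 220.6], 0.85)]
mat [([222.7, 225.3], 0.97)]
giftbox [([375.1, 184.6], 0.56)]
stock [([310.7, 215.5], 0.67)]
top {'vfov': 49.3094, 'cx': 256.133, 'cy': 197.8592, 'R': [[-0.025, -0.9997, -0.005], [-0.9871, 0.0255, -0.1582], [0.1583, 0.001, -0.9874]], 't': [29.8918, 509.5807, 993.5727]}
nutcracker_c [([428.5, 219.2], 0.63)]
snowman_c [([392.2, 219.7], 0.93)]
gold_c [([404.7, 203.5], 0.79)]
teal_c [([213.2, 163.2], 0.82), ([234.6, 227.7], 0.74)]
pink_c [([235.2, 165.0], 0.74)]
lime_c [([191.0, 175.0], 0.7)]
display [([398.8, 210.9], 0.9)]
mat []
giftbox [([130.8, 205.3], 0.62)]
stock []
```

View pics/scene0.png

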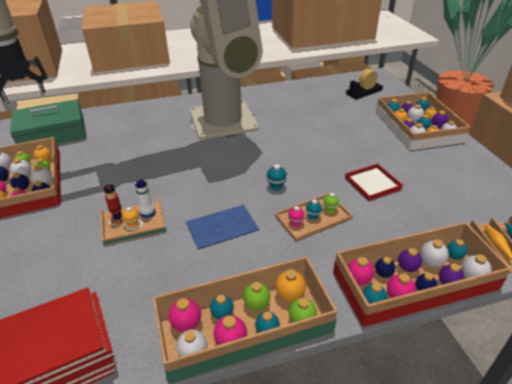

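View pics/top0.png

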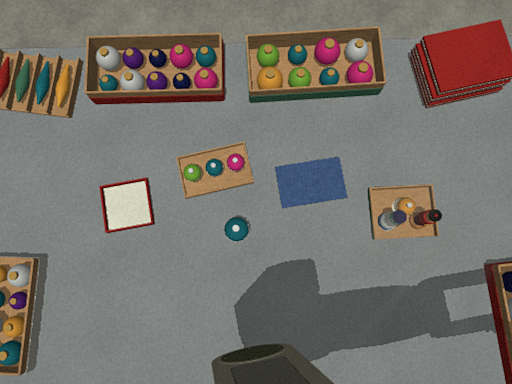

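```bash
cat > h.py <<'E'
from bench import *
import numpy as np, cv2
from scipy.spatial.transform import Rotation as Ro
def ray(c,uv,p=None):
    p=p or camera_params(c); f=192/np.tan(np.radians(p['vfov'])/2)
    x=np.array([(uv[0]-p['cx'])/f,(uv[1]-p['cy'])/f])
    if c=='wrist':
        r=np.hypot(*x); d=np.r_[x/r*np.sin(r),np.cos(r)] if r>0 else np.array([0,0,1.])
    else: d=np.r_[x,1]
    R=np.array(p['R']); return -R.T@np.array(p['t']), R.T@d
def at_z(c,uv,z,p=None):
    o,d=ray(c,uv,p); return o+d*(z-o[2])/d[2]
def tri(a,b):
    A=0;B=0
    for o,d in (a,b):
        d=d/np.linalg.norm(d);P=np.eye(3)-np.outer(d,d);A=A+P;B=B+P@o
    return np.linalg.solve(A,B)
E
python3 - <<'E'
from h import *
S=dict(nut=([110.6,203.2],[428.5,219.2],59),snow=([146.7,196],[392.2,219.7],59),gold=([132.3,214.8],[404.7,203.5],33),teal=([313.9,207.5],[213.2,163.2],33),pink=([298.2,212.4],[235.2,165],33),lime=([329.4,198.1],[191,175],33),display=([129.7,220.6],[398.8,210.9],0),mat=([222.7,225.3],None,0),gift=([375.1,184.6],[130.8,205.3],0),stock=([310.7,215.5],None,0),x=([310,207],[234.6,227.7],33))
for k,(a,b,z) in S.items():
    print(k,at_z('scene',a,z).round(),b and at_z('top',b,z).round(), b and tri(ray('scene',a),ray('top',b)).round())
E
```

```text
nut [ 444. -396.   59.] [ 445. -396.   59.] [ 445. -396.   59.]
snow [ 442. -301.   59.] [ 446. -309.   59.] [ 446. -304.   63.]
gold [ 477. -346.   33.] [ 488. -351.   33.] [ 487. -346.   42.]
teal [588. 125.  33.] [603. 123.  33.] [600. 121.  44.]
pink [595.  78.  33.] [597.  68.  33.] [597.  72.  36.]
lime [564. 180.  33.] [574. 179.  33.] [572. 177.  40.]
display [ 460. -359.    0.] [ 474. -346.    0.] [ 472. -351.    7.]
mat [ 551. -120.   -0.] None None
gift [511. 354.   0.] [506. 339.   0.] [509. 347.  -2.]
stock [583. 120.   0.] None None
x [584. 116.  33.] [438.  72.  33.] [464. 120. -71.]
```

The scene picture shows the figures at (110,203) and (147,196) with gold at (132,215), the mat at (222,225), the stock tray at (312,215) and the gift box at (374,182). A larger loose teal bauble stands at (277,178); in the top view it is at (236,228). The one I need is in the tray's middle place. Next I need the yaws of the boxes.

```bash
python3 - <<'E'
from h import *
im=cv2.imread('pics/top0.png')
snapshot('top')
for l,z in [('display',10),('mat',6),('giftbox',20),('stock',14)]:
    for d in masks_of('top',l)[:2]:
        m=d['pixels'].astype('uint8')
        c=max(cv2.findContours(m,0,1)[0],key=cv2.contourArea)
        w=np.array([at_z('top',q[0],z)[:2] for q in c],'float32')
        print(l,round(d['conf'],2),m.sum(),[np.round(v,1) for v in cv2.minAreaRect(w)])
for s,z,rect in [('mat',6,(270,340,150,215))]:
    x0,x1,y0,y1=270,352,150,215
    h=cv2.cvtColor(im,cv2.COLOR_BGR2HSV)
    m=np.zeros(im.shape[:2],'uint8');m[y0:y1,x0:x1]=((h[...,0]>100)&(h[...,0]<125)&(h[...,1]>100))[y0:y1,x0:x1]
    c=max(cv2.findContours(m,0,1)[0],key=cv2.contourArea)
    w=np.array([at_z('top',q[0],z)[:2] for q in c],'float32');print(s,cv2.minAreaRect(w))
cv2.imwrite('pics/c.png',cv2.resize(np.hstack([im[175:255,355:455],im[135:245,90:260][:80]]),None,fx=2.9,fy=2.9,interpolation=cv2.INTER_CUBIC))
E
```

```text
display 0.66 2280 [array([ 472.6, -352.8]), array([132.4, 167.7]), np.float64(1.7)]
display 0.43 468 [array([ 456.1, -408.1]), array([43.5, 84.4]), np.float64(21.3)]
mat 0.79 2777 [array([ 554.9, -124.9]), array([111.1, 170.4]), np.float64(7.6)]
giftbox 0.92 2400 [array([505.2, 343.5]), array([125.7, 125.9]), np.float64(10.3)]
stock 0.86 2009 [array([591.4, 122.6]), array([111.6, 180. ]), np.float64(13.5)]
stock 0.24 225 [array([585.2, 179. ]), array([43. , 39.9]), np.float64(43.7)]
mat ((554.43994140625, -123.58975982666016), (107.67851257324219, 167.02655029296875), 7.683883190155029)
```

View pics/c.png

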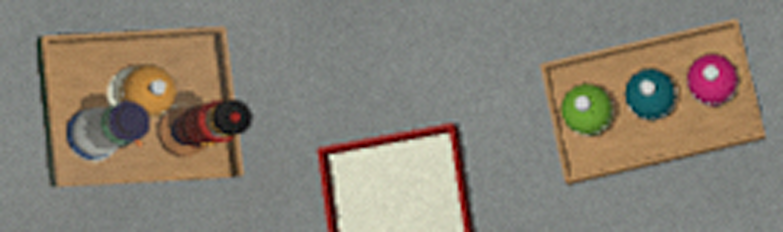

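The crop shows the display with its open side down (-x): snowman on +y, nutcracker on -y, gold behind them. The tray row from +y to -y is lime, teal, pink. I'm moving over the display for a closer look.

Request:
step_arm(targets=[{"dp": [0.43,-0.2,-0.09],"angular": [0,0,-0.06],"fingers": 0},{"dp": [0.86,-0.39,-0.175],"angular": [0,0,-0.12],"fingers": 0},{"dp": [0.86,-0.39,-0.175],"angular": [0,0,-0.18],"fingers": 0},{"dp": [0.86,-0.39,-0.175],"angular": [0,0,-0.24],"fingers": 0},{"dp": [0.86,-0.39,-0.175],"angular": [0,0,-0.3],"fingers": 0},{"dp": [0.86,-0.39,-0.175],"angular": [0,0,-0.36],"fingers": 0},{"dp": [0.86,-0.39,-0.175],"angular": [0,0,-0.41],"fingers": 0},{"dp": [0.86,-0.39,-0.175],"angular": [0,0,-0.433],"fingers": 0}])

```text
time: 2.35
tool_pos: [290.6, -466.5, 266.4]
tcp_rot: [180.0, 0.0, 91.8]
ft_force: [0.3, 0.6, -1.2]
finger_gap: 85.4
grip_force: 0.0
```

Request:
step_arm(targets=[{"dp": [0.14,0.19,-0.04],"angular": [0,0,0],"fingers": 0},{"dp": [0.28,0.38,-0.09],"angular": [0,0,0],"fingers": 0},{"dp": [0.42,0.57,-0.13],"angular": [0,0,0],"fingers": 0},{"dp": [0.56,0.76,-0.175],"angular": [0,0,0],"fingers": 0},{"dp": [0.56,0.76,-0.175],"angular": [0,0,0],"fingers": 0},{"dp": [0.56,0.76,-0.175],"angular": [0,0,0],"fingers": 0},{"dp": [0.56,0.76,-0.175],"angular": [0,0,0],"fingers": 0},{"dp": [0.56,0.76,-0.175],"angular": [0,0,0],"fingers": 0}])

```text
time: 3.35
tool_pos: [438.6, -350.9, 301.1]
tcp_rot: [-180.0, -0.0, 91.5]
ft_force: [0.6, -0.7, -0.2]
finger_gap: 85.8
grip_force: 0.0
```

```bash
cat > look.py <<'E'
from h import *
import sys
s=sense();print(np.round(s['time'],2),np.round(s['tool_pos'],1),np.round(s['tcp_rot'],1))
p=camera_params('wrist');im=snapshot('wrist');cv2.imwrite(f'pics/{sys.argv[1]}.png',im)
print(np.round(p['vfov'],1),-np.array(p['R']).T@p['t'])
Z=dict(nutcracker_c=59,snowman_c=59,display=0,mat=0,giftbox=0,stock=0)
for l in sys.argv[2:]:
    l,*z=l.split(':');z=float(z[0]) if z else Z.get(l,33)
    for d in pinpoint('wrist',l)[:2]: print(l,round(d['conf'],2),np.round(d['at'],0),at_z('wrist',d['at'],z,p).round(1))
E
python3 look.py w1 nutcracker_c snowman_c gold_c display
```

```text
3.35 [ 438.6 -350.9  301.1] [-180.    -0.    91.5]
65.7 [ 436.24818405 -276.86713255  443.38089584]
nutcracker_c 0.6 [258. 178.] [ 450.8 -387.3   59. ]
snowman_c 0.95 [257. 117.] [ 447.5 -306.    59. ]
snowman_c 0.17 [268. 140.] [ 462.7 -335.7   59. ]
gold_c 0.58 [279. 147.] [ 481.  -349.9   33. ]
display 0.78 [267. 142.] [ 465.9 -348.9    0. ]
```

View pics/w1.png

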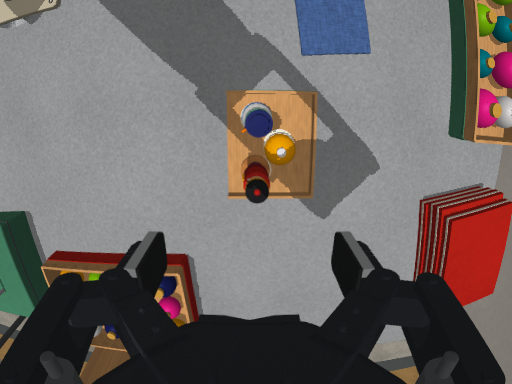

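The wrist view agrees with the top view: nutcracker ≈ (451,-390), snowman ≈ (448,-309), gold ≈ (483,-350). I'll grip the nutcracker first.

Request:
step_arm(targets=[{"dp": [-0.1,0.03,0.22],"angular": [0,0,0],"fingers": 0},{"dp": [-0.197,0.057,0.45],"angular": [0,0,0],"fingers": 0},{"dp": [-0.197,0.057,0.68],"angular": [0,0,0],"fingers": 0},{"dp": [-0.197,0.057,0.85],"angular": [0,0,0],"fingers": 0},{"dp": [-0.197,0.057,0.89],"angular": [0,0,0],"fingers": 0},{"dp": [-0.197,0.057,0.89],"angular": [0,0,0],"fingers": 0},{"dp": [-0.197,0.057,0.89],"angular": [0,0,0],"fingers": 0},{"dp": [-0.197,0.057,0.89],"angular": [0,0,0],"fingers": 0}])

```text
time: 4.6
tool_pos: [452.8, -390.1, 125.3]
tcp_rot: [179.9, 0.1, 91.6]
ft_force: [1.2, -0.6, 0.1]
finger_gap: 85.4
grip_force: 0.0
```

Request:
step_arm(targets=[{"dp": [0,0,0.15],"angular": [0,0,0],"fingers": 0},{"dp": [0,0,0.3],"angular": [0,0,0],"fingers": 0},{"dp": [0,0,0.35],"angular": [0,0,0],"fingers": 0},{"dp": [0,0,0.35],"angular": [0,0,0],"fingers": 0},{"dp": [0,0,0.35],"angular": [0,0,0],"fingers": 1},{"dp": [0,0,0.35],"angular": [0,0,0],"fingers": 1},{"dp": [0,0,0.35],"angular": [0,0,0],"fingers": 1},{"dp": [0,0,0.35],"angular": [0,0,0],"fingers": 1}], newtons=40)

```text
time: 5.6
tool_pos: [452.2, -389.8, 54.2]
tcp_rot: [180.0, 0.1, 91.6]
ft_force: [-1.3, 0.6, 5.0]
finger_gap: 33.2
grip_force: 39.2
```

```bash
python3 -c "
from h import *
s=sense();print({k:np.round(s[k],2).tolist() for k in ['time','tool_pos','tcp_rot','ft_force','finger_gap','grip_force','wrist_torque']})"
```

```text
{'time': 5.6, 'tool_pos': [452.22, -389.81, 54.19], 'tcp_rot': [179.96, 0.06, 91.62], 'ft_force': [-1.29, 0.61, 4.99], 'finger_gap': 33.21, 'grip_force': 39.17, 'wrist_torque': [-0.01, 0.24, -0.0]}
```

Request:
step_arm(targets=[{"dp": [0,0,-0.15],"angular": [0,0,0],"fingers": 1},{"dp": [0,0,-0.4],"angular": [0,0,0],"fingers": 1},{"dp": [0,0,-0.6],"angular": [0,0,0],"fingers": 1},{"dp": [0.08,0.04,-0.6],"angular": [0,0,0],"fingers": 1},{"dp": [0.22,0.11,-0.6],"angular": [0,0,0],"fingers": 1},{"dp": [0.36,0.18,-0.6],"angular": [0,0,0],"fingers": 1},{"dp": [0.5,0.25,-0.6],"angular": [0,0,0],"fingers": 1},{"dp": [0.6,0.3,-0.6],"angular": [0,0,0],"fingers": 1}])

```text
time: 6.6
tool_pos: [508.2, -265.1, 171.2]
tcp_rot: [-179.9, -0.1, 91.7]
ft_force: [0.7, -0.9, -2.1]
finger_gap: 33.3
grip_force: 39.8
```

Request:
step_arm(targets=[{"dp": [0.18,0.1,0],"angular": [0,0,0],"fingers": 1},{"dp": [0.36,0.2,0],"angular": [0,0,0],"fingers": 1},{"dp": [0.47,0.26,0.05],"angular": [0,0,0],"fingers": 1},{"dp": [0.49,0.27,0.15],"angular": [0,0,0],"fingers": 1},{"dp": [0.49,0.27,0.3],"angular": [0,0,0],"fingers": 1},{"dp": [0.49,0.27,0.45],"angular": [0,0,0],"fingers": 1},{"dp": [0.49,0.27,0.55],"angular": [0,0,0],"fingers": 1},{"dp": [0.49,0.27,0.58],"angular": [0,0,0],"fingers": 1}])

```text
time: 7.6
tool_pos: [557.3, -168.1, 55.7]
tcp_rot: [-179.7, -0.1, 91.6]
ft_force: [-17.9, 2.2, 28.7]
finger_gap: 33.2
grip_force: 41.3
```

Request:
step_arm(targets=[{"dp": [0,0,0.005],"angular": [0,0,0],"fingers": 1},{"dp": [0,0,0.01],"angular": [0,0,0],"fingers": 1},{"dp": [0,0,0.01],"angular": [0,0,0],"fingers": 1},{"dp": [0,0,0.01],"angular": [0,0,0],"fingers": 1},{"dp": [0,0,0.01],"angular": [0,0,0],"fingers": 1},{"dp": [0,0,0.01],"angular": [0,0,0],"fingers": 1},{"dp": [0,0,0.01],"angular": [0,0,0],"fingers": 1},{"dp": [0,0,0.01],"angular": [0,0,0],"fingers": 1}])

```text
time: 8.6
tool_pos: [559.9, -168.3, 55.8]
tcp_rot: [180.0, 0.0, 91.6]
ft_force: [-3.3, 0.0, 6.0]
finger_gap: 33.5
grip_force: 40.1
```

```bash
python3 - <<'E'
from h import *
s=sense();print({k:np.round(s[k],2).tolist() for k in ['time','tool_pos','tcp_rot','ft_force','finger_gap','grip_force','wrist_torque']})
im=snapshot('scene');cv2.imwrite('pics/s1.png',cv2.resize(im[140:270,70:270],None,fx=3.5,fy=3.5,interpolation=2))
E
```

```text
{'time': 8.6, 'tool_pos': [559.92, -168.35, 55.76], 'tcp_rot': [179.97, 0.02, 91.63], 'ft_force': [-3.34, 0.02, 5.98], 'finger_gap': 33.49, 'grip_force': 40.08, 'wrist_torque': [-0.14, 0.47, -0.0]}
```

View pics/s1.png

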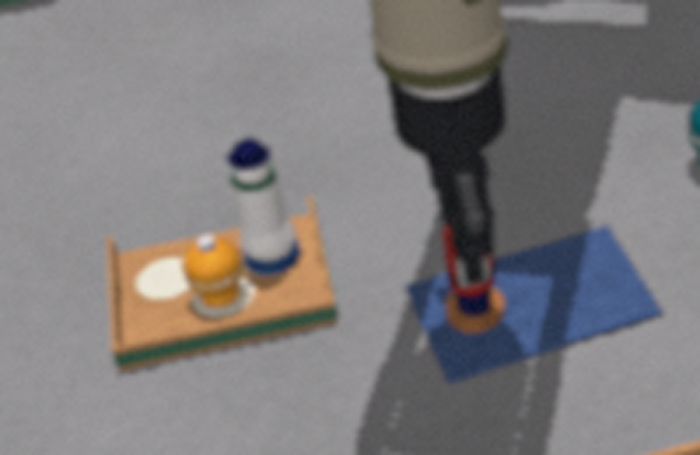

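The nutcracker stands on the mat at about (475,300) in the crop. I'll release it and go for the snowman.

Request:
step_arm(targets=[{"dp": [0,0,0],"angular": [0,0,0],"fingers": 0},{"dp": [0,0,0],"angular": [0,0,0],"fingers": 0},{"dp": [0,0,0],"angular": [0,0,0],"fingers": 0},{"dp": [0,0,0],"angular": [0,0,0],"fingers": 0},{"dp": [0,0,-0.1],"angular": [0,0,0],"fingers": 0},{"dp": [0,0,-0.3],"angular": [0,0,0],"fingers": 0},{"dp": [0,0,-0.5],"angular": [0,0,0],"fingers": 0},{"dp": [0,0,-0.55],"angular": [0,0,0],"fingers": 0}])

```text
time: 9.65
tool_pos: [562.0, -169.1, 170.8]
tcp_rot: [179.6, 0.2, 91.6]
ft_force: [0.5, -0.0, -0.1]
finger_gap: 85.0
grip_force: 0.0
```

Request:
step_arm(targets=[{"dp": [-0.15,-0.12,0],"angular": [0,0,0],"fingers": 0},{"dp": [-0.35,-0.29,0],"angular": [0,0,0],"fingers": 0},{"dp": [-0.55,-0.46,0],"angular": [0,0,0],"fingers": 0},{"dp": [-0.68,-0.57,0],"angular": [0,0,0],"fingers": 0},{"dp": [-0.695,-0.575,0],"angular": [0,0,0],"fingers": 0},{"dp": [-0.695,-0.575,0.1],"angular": [0,0,0],"fingers": 0},{"dp": [-0.695,-0.575,0.2],"angular": [0,0,0],"fingers": 0},{"dp": [-0.695,-0.575,0.2],"angular": [0,0,0],"fingers": 0}])

```text
time: 10.65
tool_pos: [447.4, -308.0, 121.6]
tcp_rot: [-179.7, -0.2, 91.7]
ft_force: [-0.6, 1.2, 0.3]
finger_gap: 85.8
grip_force: 0.0
```

```bash
python3 look.py w2 snowman_c gold_c display nutcracker_c:61 mat
```

```text
10.65 [ 447.4 -308.   121.6] [-179.7   -0.2   91.7]
65.7 [ 445.4199596  -234.46891965  264.22152181]
snowman_c 0.6 [250. 196.] [ 447.5 -306.8   59. ]
gold_c 0.77 [286. 235.] [ 480.3 -350.7   33. ]
display 0.56 [269. 216.] [ 466.9 -347.3    0. ]
nutcracker_c 0.73 [408.  20.] [ 560.4 -166.4   61. ]
```

View pics/w2.png

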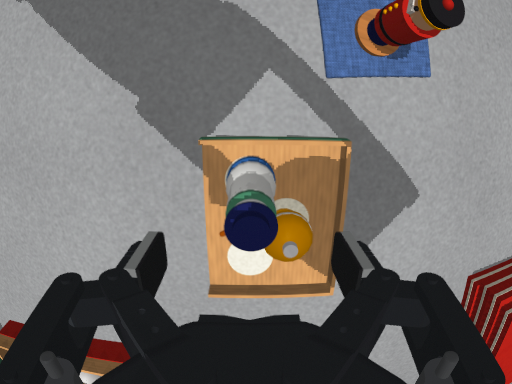

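Request:
step_arm(targets=[{"dp": [0,0,0.12],"angular": [0,0,0],"fingers": 0},{"dp": [0,0,0.26],"angular": [0,0,0],"fingers": 0},{"dp": [0,0,0.34],"angular": [0,0,0],"fingers": 0},{"dp": [0,0,0.36],"angular": [0,0,0],"fingers": 0},{"dp": [0,0,0.36],"angular": [0,0,0],"fingers": 1},{"dp": [0,0,0.36],"angular": [0,0,0],"fingers": 1},{"dp": [0,0,0.36],"angular": [0,0,0],"fingers": 1},{"dp": [0,0,0.36],"angular": [0,0,0],"fingers": 1}])

```text
time: 11.95
tool_pos: [449.2, -310.9, 54.4]
tcp_rot: [179.9, 0.1, 91.6]
ft_force: [-1.0, -0.1, 6.1]
finger_gap: 33.3
grip_force: 39.6
```

```bash
python3 - <<'E'
from h import *
s=sense();print({k:np.round(s[k],2).tolist() for k in ['time','tool_pos','tcp_rot','ft_force','finger_gap','grip_force','wrist_torque']})
E
```

```text
{'time': 11.95, 'tool_pos': [449.16, -310.9, 54.36], 'tcp_rot': [179.94, 0.06, 91.62], 'ft_force': [-1.01, -0.12, 6.11], 'finger_gap': 33.28, 'grip_force': 39.58, 'wrist_torque': [0.16, 0.14, 0.01]}
```

Request:
step_arm(targets=[{"dp": [0,0,-0.15],"angular": [0,0,0],"fingers": 1},{"dp": [0,0,-0.4],"angular": [0,0,0],"fingers": 1},{"dp": [0,0,-0.6],"angular": [0,0,0],"fingers": 1},{"dp": [0.08,0.03,-0.6],"angular": [0,0,0],"fingers": 1},{"dp": [0.22,0.09,-0.6],"angular": [0,0,0],"fingers": 1},{"dp": [0.36,0.15,-0.6],"angular": [0,0,0],"fingers": 1},{"dp": [0.5,0.21,-0.6],"angular": [0,0,0],"fingers": 1},{"dp": [0.6,0.25,-0.6],"angular": [0,0,0],"fingers": 1}])

```text
time: 12.95
tool_pos: [494.9, -186.8, 171.7]
tcp_rot: [-179.9, -0.1, 91.7]
ft_force: [0.6, -0.2, -1.4]
finger_gap: 32.9
grip_force: 40.0
```

Request:
step_arm(targets=[{"dp": [0.2,0.1,0],"angular": [0,0,0],"fingers": 1},{"dp": [0.4,0.2,0],"angular": [0,0,0],"fingers": 1},{"dp": [0.52,0.27,0.05],"angular": [0,0,0],"fingers": 1},{"dp": [0.545,0.28,0.2],"angular": [0,0,0],"fingers": 1},{"dp": [0.545,0.28,0.35],"angular": [0,0,0],"fingers": 1},{"dp": [0.545,0.28,0.47],"angular": [0,0,0],"fingers": 1},{"dp": [0.545,0.28,0.53],"angular": [0,0,0],"fingers": 1},{"dp": [0.545,0.28,0.56],"angular": [0,0,0],"fingers": 1}])

```text
time: 13.95
tool_pos: [547.4, -78.1, 60.2]
tcp_rot: [-179.9, -0.0, 91.6]
ft_force: [0.3, -0.5, -1.2]
finger_gap: 32.8
grip_force: 40.0
```

Request:
step_arm(targets=[{"dp": [0,0,0.01],"angular": [0,0,0],"fingers": 1},{"dp": [0,0,0.02],"angular": [0,0,0],"fingers": 1},{"dp": [0,0,0.03],"angular": [0,0,0],"fingers": 1},{"dp": [0,0,0.03],"angular": [0,0,0],"fingers": 1},{"dp": [0,0,0.03],"angular": [0,0,0],"fingers": 0},{"dp": [0,0,0.03],"angular": [0,0,0],"fingers": 0},{"dp": [0,0,0.03],"angular": [0,0,0],"fingers": 0},{"dp": [0,0,0.03],"angular": [0,0,0],"fingers": 0}])

```text
time: 14.95
tool_pos: [548.1, -78.4, 55.2]
tcp_rot: [-180.0, -0.0, 91.6]
ft_force: [0.1, -0.1, -0.1]
finger_gap: 85.2
grip_force: 0.0
```

Request:
step_arm(targets=[{"dp": [0,0,-0.2],"angular": [0,0,0],"fingers": 0},{"dp": [0,0,-0.4],"angular": [0,0,0],"fingers": 0},{"dp": [0,0,-0.6],"angular": [0,0,0],"fingers": 0},{"dp": [-0.1,-0.02,-0.6],"angular": [0,0,0],"fingers": 0},{"dp": [-0.25,-0.06,-0.6],"angular": [0,0,0],"fingers": 0},{"dp": [-0.4,-0.1,-0.6],"angular": [0,0,0],"fingers": 0},{"dp": [-0.55,-0.14,-0.6],"angular": [0,0,0],"fingers": 0},{"dp": [-0.7,-0.17,-0.6],"angular": [0,0,0],"fingers": 0}])

```text
time: 15.95
tool_pos: [516.9, -220.6, 173.9]
tcp_rot: [-179.9, -0.0, 91.6]
ft_force: [-0.3, 0.1, -0.1]
finger_gap: 85.2
grip_force: 0.0
```

Request:
step_arm(targets=[{"dp": [-0.2,-0.06,0],"angular": [0,0,0.058],"fingers": 0},{"dp": [-0.4,-0.12,0],"angular": [0,0,0.116],"fingers": 0},{"dp": [-0.6,-0.18,0],"angular": [0,0,0.174],"fingers": 0},{"dp": [-0.65,-0.198,0],"angular": [0,0,0.232],"fingers": 0},{"dp": [-0.65,-0.198,0],"angular": [0,0,0.29],"fingers": 0},{"dp": [-0.65,-0.198,0],"angular": [0,0,0.348],"fingers": 0},{"dp": [-0.65,-0.198,0],"angular": [0,0,0.406],"fingers": 0},{"dp": [-0.65,-0.198,0],"angular": [0,0,0.46],"fingers": 0}])

```text
time: 16.95
tool_pos: [481.2, -350.6, 173.7]
tcp_rot: [-179.9, 0.1, 8.5]
ft_force: [0.7, -0.7, -0.1]
finger_gap: 85.5
grip_force: 0.0
```

```bash
python3 look.py w3 gold_c display:0
python3 - <<'E'
from h import *
snapshot('top')
for l in ['nutcracker_c:61','snowman_c:61','gold_c:33']:
    l,z=l.split(':')
    for d in pinpoint('top',l)[:1]: print(l,d['conf'],at_z('top',d['at'],float(z)).round(1))
E
```

```text
16.95 [ 481.2 -350.6  173.7] [-1.799e+02  1.000e-01  8.500e+00]
65.7 [ 554.59817417 -339.99840682  315.91196974]
gold_c 0.96 [251. 170.] [ 481.8 -352.7   33. ]
display 0.51 [73. 74.] [ 559.7 -129.5    0. ]
nutcracker_c 0.59 [ 561.  -176.5   61. ]
snowman_c 0.87 [550.9 -74.9  61. ]
gold_c 0.53 [ 478.2 -350.7   33. ]
```

View pics/w3.png

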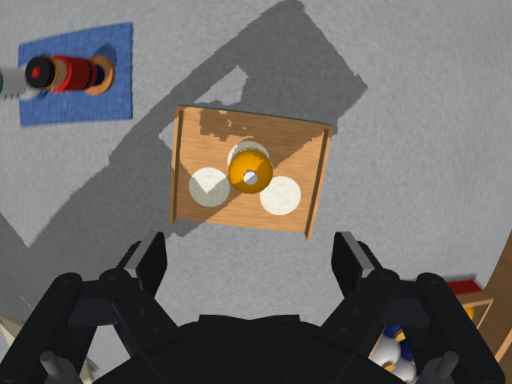

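Both front circles are free now, at (210,187) and (280,195), with gold at (250,165). I'll measure the circles and grip gold.

```bash
python3 - <<'E'
from h import *
im=cv2.imread('pics/w3.png');p=camera_params('wrist')
m=((im.min(2)>130)).astype('uint8');m[:100]=0;m[245:]=0;m[:,:165]=0;m[:,330:]=0
n,l,st,c=cv2.connectedComponentsWithStats(m)
for i in range(1,n):
    if st[i,4]>300: print(st[i],c[i],at_z('wrist',c[i],4,p).round(1))
E
```

```text
[ 166  149  164   96 3150] [262.62190476 228.91492063] [ 406.5 -378.6    4. ]
[ 189  167   40   39 1231] [208.82696994 186.11291633] [ 449.  -310.6    4. ]
[ 260  176   41   39 1233] [280.48418491 195.57745337] [ 450.4 -391.4    4. ]
```

Request:
step_arm(targets=[{"dp": [0,0,0.2],"angular": [0,0,0],"fingers": 0},{"dp": [0,0,0.4],"angular": [0,0,0],"fingers": 0},{"dp": [0,0,0.58],"angular": [0,0,0],"fingers": 0},{"dp": [0,0,0.7],"angular": [0,0,0],"fingers": 0},{"dp": [0,0,0.77],"angular": [0,0,0],"fingers": 0},{"dp": [0,0,0.8],"angular": [0,0,0],"fingers": 0},{"dp": [0,0,0.81],"angular": [0,0,0],"fingers": 0},{"dp": [0,0,0.81],"angular": [0,0,0],"fingers": 0}])

```text
time: 18.3
tool_pos: [482.8, -350.9, 14.2]
tcp_rot: [179.9, -0.1, 8.8]
ft_force: [-0.2, 0.1, 0.6]
finger_gap: 85.2
grip_force: 0.0
```

Request:
step_arm(targets=[{"dp": [0,0,0],"angular": [0,0,0],"fingers": 1},{"dp": [0,0,0],"angular": [0,0,0],"fingers": 1},{"dp": [0,0,0],"angular": [0,0,0],"fingers": 1},{"dp": [0,0,0],"angular": [0,0,0],"fingers": 1},{"dp": [0,0,0],"angular": [0,0,0],"fingers": 1},{"dp": [0,0,-0.02],"angular": [0,0,0],"fingers": 1},{"dp": [0,0,-0.06],"angular": [0,0,0],"fingers": 1},{"dp": [0,0,-0.1],"angular": [0,0,0],"fingers": 1}], newtons=30)

```text
time: 19.3
tool_pos: [482.2, -350.4, 33.7]
tcp_rot: [-180.0, 0.0, 8.8]
ft_force: [-0.4, -0.6, -0.4]
finger_gap: 42.8
grip_force: 30.6
```

Request:
step_arm(targets=[{"dp": [0,0,-0.15],"angular": [0,0,0],"fingers": 1},{"dp": [0,0,-0.4],"angular": [0,0,0],"fingers": 1},{"dp": [0,0,-0.65],"angular": [0,0,0],"fingers": 1},{"dp": [0.02,-0.1,-0.8],"angular": [0,0,0],"fingers": 1},{"dp": [0.04,-0.25,-0.83],"angular": [0,0,0],"fingers": 1},{"dp": [0.07,-0.45,-0.83],"angular": [0,0,0],"fingers": 1},{"dp": [0.1,-0.67,-0.83],"angular": [0,0,0],"fingers": 1},{"dp": [0.13,-0.85,-0.83],"angular": [0,0,0],"fingers": 1}])

```text
time: 20.3
tool_pos: [481.7, -177.0, 199.9]
tcp_rot: [180.0, -0.0, 8.8]
ft_force: [0.8, 0.8, -0.6]
finger_gap: 42.8
grip_force: 30.7
```

Request:
step_arm(targets=[{"dp": [0.03,-0.2,0],"angular": [0,0,0],"fingers": 1},{"dp": [0.06,-0.4,0],"angular": [0,0,0],"fingers": 1},{"dp": [0.08,-0.55,0],"angular": [0,0,0],"fingers": 1},{"dp": [0.1,-0.68,0],"angular": [0,0,0],"fingers": 1},{"dp": [0.12,-0.78,0],"angular": [0,0,0],"fingers": 1},{"dp": [0.135,-0.87,0],"angular": [0,0,0],"fingers": 1},{"dp": [0.145,-0.95,0],"angular": [0,0,0],"fingers": 1},{"dp": [0.153,-0.988,0],"angular": [0,0,0],"fingers": 1}])

```text
time: 21.3
tool_pos: [481.7, 22.3, 199.6]
tcp_rot: [180.0, -0.0, 8.9]
ft_force: [-0.5, 0.2, 0.0]
finger_gap: 42.9
grip_force: 30.7
```

Request:
step_arm(targets=[{"dp": [0.03,-0.15,0],"angular": [0,0,0],"fingers": 1},{"dp": [0.05,-0.3,0],"angular": [0,0,0],"fingers": 1},{"dp": [0.07,-0.45,0],"angular": [0,0,0],"fingers": 1},{"dp": [0.1,-0.6,0],"angular": [0,0,0],"fingers": 1},{"dp": [0.12,-0.75,0],"angular": [0,0,0],"fingers": 1},{"dp": [0.135,-0.87,0],"angular": [0,0,0],"fingers": 1},{"dp": [0.145,-0.95,0],"angular": [0,0,0],"fingers": 1},{"dp": [0.153,-0.988,0],"angular": [0,0,0],"fingers": 1}])

```text
time: 22.3
tool_pos: [481.7, 221.9, 199.3]
tcp_rot: [180.0, 0.0, 8.9]
ft_force: [0.7, 0.1, -0.7]
finger_gap: 42.8
grip_force: 30.7
```

Request:
step_arm(targets=[{"dp": [0.03,-0.1,0],"angular": [0,0,0],"fingers": 1},{"dp": [0.06,-0.2,0],"angular": [0,0,0],"fingers": 1},{"dp": [0.09,-0.3,0],"angular": [0,0,0],"fingers": 1},{"dp": [0.12,-0.4,0],"angular": [0,0,0],"fingers": 1},{"dp": [0.14,-0.45,0],"angular": [0,0,0],"fingers": 1},{"dp": [0.14,-0.45,0],"angular": [0,0,0],"fingers": 1},{"dp": [0.14,-0.45,0],"angular": [0,0,0],"fingers": 1},{"dp": [0.14,-0.45,0],"angular": [0,0,0],"fingers": 1}])

```text
time: 23.3
tool_pos: [495.6, 314.1, 199.4]
tcp_rot: [180.0, 0.0, 8.8]
ft_force: [0.4, 0.2, -0.9]
finger_gap: 42.7
grip_force: 30.7
```

```bash
python3 look.py w4 giftbox gold_c teal_c pink_c lime_c stock; python3 - <<'E'
from h import *
p=camera_params('wrist');s=sense();print(s['finger_gap'],s['grip_force'])
for l,z in [('giftbox',20),('stock',14)]:
    for d in masks_of('wrist',l)[:1]:
        c=max(cv2.findContours(d['pixels'].astype('uint8'),0,1)[0],key=cv2.contourArea)
        print(l,d['conf'],cv2.minAreaRect(np.array([at_z('wrist',q[0],z,p)[:2] for q in c],'float32')))
E
```

```text
23.3 [495.6 314.1 199.4] [180.    0.    8.8]
65.7 [568.68716511 325.26640255 341.67829991]
giftbox 0.81 [221. 144.] [506.7 348.3   0. ]
gold_c 0.59 [250. 256.] [384.2 295.3  33. ]
teal_c 0.89 [423. 111.] [591.8 124.1  33. ]
teal_c 0.57 [425. 238.] [433.5  65.   33. ]
pink_c 0.6 [460. 113.] [603.4  66.6  33. ]
lime_c 0.74 [384. 110.] [579.9 176.3  33. ]
stock 0.75 [458. 114.] [605.5  42.5  -0. ]
42.757608247387886 30.746409175917506
giftbox 0.9 ((505.4287109375, 347.8043212890625), (119.14801025390625, 120.13842010498047), 9.071697235107422)
stock 0.6 ((591.07568359375, 125.77069091796875), (110.53562927246094, 185.00125122070312), 12.014850616455078)
```

View pics/w4.png

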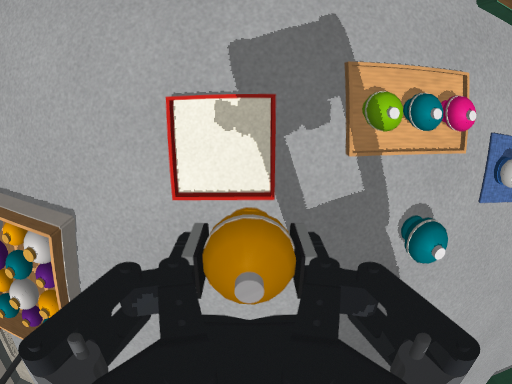

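Gold is held, at (250,256). The gift box is at (221,146), centre (505,348). Lowering it in.

Request:
step_arm(targets=[{"dp": [0.03,-0.08,0.1],"angular": [0,0,0],"fingers": 1},{"dp": [0.075,-0.159,0.25],"angular": [0,0,0],"fingers": 1},{"dp": [0.075,-0.159,0.42],"angular": [0,0,0],"fingers": 1},{"dp": [0.075,-0.159,0.58],"angular": [0,0,0],"fingers": 1},{"dp": [0.075,-0.159,0.7],"angular": [0,0,0],"fingers": 1},{"dp": [0.075,-0.159,0.8],"angular": [0,0,0],"fingers": 1},{"dp": [0.075,-0.159,0.86],"angular": [0,0,0],"fingers": 1},{"dp": [0.075,-0.159,0.88],"angular": [0,0,0],"fingers": 1}])

```text
time: 24.75
tool_pos: [505.4, 348.3, 22.8]
tcp_rot: [180.0, 0.0, 8.8]
ft_force: [-0.4, 0.1, -0.4]
finger_gap: 42.7
grip_force: 30.8
```

Request:
step_arm(targets=[{"dp": [0,0,0.01],"angular": [0,0,0],"fingers": 1},{"dp": [0,0,0.02],"angular": [0,0,0],"fingers": 1},{"dp": [0,0,0.03],"angular": [0,0,0],"fingers": 1},{"dp": [0,0,0.04],"angular": [0,0,0],"fingers": 1},{"dp": [0,0,0.045],"angular": [0,0,0],"fingers": 1},{"dp": [0,0,0.045],"angular": [0,0,0],"fingers": 1},{"dp": [0,0,0.045],"angular": [0,0,0],"fingers": 1},{"dp": [0,0,0.045],"angular": [0,0,0],"fingers": 1}])

```text
time: 25.75
tool_pos: [505.6, 348.5, 14.4]
tcp_rot: [-180.0, -0.0, 8.8]
ft_force: [-0.1, 0.5, 0.0]
finger_gap: 42.6
grip_force: 30.8
```

Request:
step_arm(targets=[{"dp": [0,0,0.003],"angular": [0,0,0],"fingers": 1},{"dp": [0,0,0.006],"angular": [0,0,0],"fingers": 1},{"dp": [0,0,0.006],"angular": [0,0,0],"fingers": 1},{"dp": [0,0,0.006],"angular": [0,0,0],"fingers": 1},{"dp": [0,0,0.006],"angular": [0,0,0],"fingers": 0.3},{"dp": [0,0,0.006],"angular": [0,0,0],"fingers": 0.3},{"dp": [0,0,0.006],"angular": [0,0,0],"fingers": 0.3},{"dp": [0,0,0.006],"angular": [0,0,0],"fingers": 0.3}])

```text
time: 26.75
tool_pos: [505.4, 348.4, 13.0]
tcp_rot: [180.0, 0.0, 8.8]
ft_force: [0.1, 0.3, -0.1]
finger_gap: 59.6
grip_force: 0.0
```

Request:
step_arm(targets=[{"dp": [0,0,-0.05],"angular": [0,0,0],"fingers": 0.3},{"dp": [0,0,-0.15],"angular": [0,0,0],"fingers": 0.3},{"dp": [0,0,-0.3],"angular": [0,0,0],"fingers": 0.3},{"dp": [0,0,-0.5],"angular": [0,0,0],"fingers": 0.3},{"dp": [0,0,-0.7],"angular": [0,0,0],"fingers": 0},{"dp": [0,0,-0.75],"angular": [0,0,0],"fingers": 0},{"dp": [0,0,-0.75],"angular": [0,0,0],"fingers": 0},{"dp": [0,0,-0.75],"angular": [0,0,0],"fingers": 0}])

```text
time: 27.75
tool_pos: [504.6, 347.9, 161.5]
tcp_rot: [179.9, 0.1, 8.8]
ft_force: [-0.1, -1.1, 0.1]
finger_gap: 85.5
grip_force: 0.0
```

Request:
step_arm(targets=[{"dp": [0.04,0.2,0],"angular": [0,0,-0.058],"fingers": 0},{"dp": [0.09,0.4,0],"angular": [0,0,-0.116],"fingers": 0},{"dp": [0.13,0.6,0],"angular": [0,0,-0.174],"fingers": 0},{"dp": [0.18,0.8,0],"angular": [0,0,-0.232],"fingers": 0},{"dp": [0.2,0.9,0],"angular": [0,0,-0.29],"fingers": 0},{"dp": [0.2,0.9,0],"angular": [0,0,-0.348],"fingers": 0},{"dp": [0.2,0.9,0],"angular": [0,0,-0.406],"fingers": 0},{"dp": [0.2,0.9,0],"angular": [0,0,-0.46],"fingers": 0}])

```text
time: 28.75
tool_pos: [571.5, 176.2, 160.8]
tcp_rot: [-179.8, 0.0, 91.9]
ft_force: [0.5, -0.1, 0.2]
finger_gap: 85.3
grip_force: 0.0
```

Request:
step_arm(targets=[{"dp": [-0.14,0.05,0],"angular": [0,0,-0.03],"fingers": 0},{"dp": [-0.264,0.093,0],"angular": [0,0,-0.06],"fingers": 0},{"dp": [-0.264,0.093,0],"angular": [0,0,-0.06],"fingers": 0},{"dp": [-0.264,0.093,0],"angular": [0,0,-0.06],"fingers": 0},{"dp": [-0.264,0.093,0],"angular": [0,0,-0.06],"fingers": 0},{"dp": [-0.264,0.093,0],"angular": [0,0,-0.06],"fingers": 0},{"dp": [-0.264,0.093,0],"angular": [0,0,-0.06],"fingers": 0},{"dp": [-0.264,0.093,0],"angular": [0,0,-0.06],"fingers": 0}])

```text
time: 29.75
tool_pos: [592.7, 124.6, 163.2]
tcp_rot: [180.0, -0.0, 102.4]
ft_force: [-1.0, -0.5, 0.1]
finger_gap: 85.6
grip_force: 0.0
```

```bash
python3 look.py w5 teal_c pink_c lime_c gold_c giftbox
```

```text
29.75 [592.7 124.6 163.2] [180.   -0.  102.4]
65.7 [576.30428551 196.99269438 305.51200543]
teal_c 0.92 [ 91. 198.] [431.7  62.1  33. ]
teal_c 0.77 [250. 176.] [593.9 121.8  33. ]
pink_c 0.7 [246. 228.] [601.7  67.9  33. ]
lime_c 0.65 [250. 120.] [582.3 174.2  33. ]
gold_c 0.3 [174. 334.] [ 543.  -107.9   33. ]
```

View pics/w5.png

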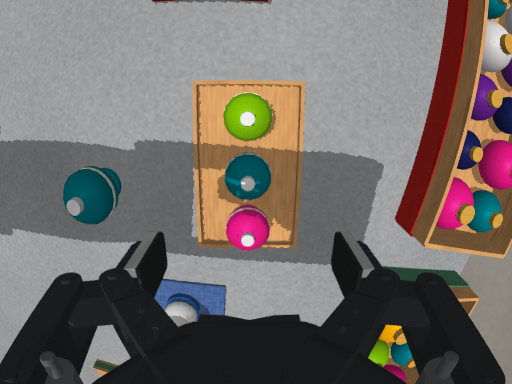

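The needed teal is the tray's middle bauble at (248,176). The big decoy is at (91,196), outside the tray. I'll descend with the fingers part-open.

Request:
step_arm(targets=[{"dp": [-0.013,0,0.1],"angular": [0,0,0],"fingers": 0.22},{"dp": [-0.013,0,0.25],"angular": [0,0,0],"fingers": 0.22},{"dp": [-0.013,0,0.4],"angular": [0,0,0],"fingers": 0.22},{"dp": [-0.013,0,0.55],"angular": [0,0,0],"fingers": 0.22},{"dp": [-0.013,0,0.67],"angular": [0,0,0],"fingers": 0.22},{"dp": [-0.013,0,0.73],"angular": [0,0,0],"fingers": 0.22},{"dp": [-0.013,0,0.75],"angular": [0,0,0],"fingers": 0.22},{"dp": [-0.013,0,0.75],"angular": [0,0,0],"fingers": 0.22}])

```text
time: 31.05
tool_pos: [593.6, 121.9, 13.5]
tcp_rot: [180.0, 0.0, 102.4]
ft_force: [0.9, -0.6, 1.2]
finger_gap: 66.7
grip_force: 0.0
```

Request:
step_arm(targets=[{"dp": [0,0,0],"angular": [0,0,0],"fingers": 1},{"dp": [0,0,0],"angular": [0,0,0],"fingers": 1},{"dp": [0,0,0],"angular": [0,0,0],"fingers": 1},{"dp": [0,0,0],"angular": [0,0,0],"fingers": 1},{"dp": [0,0,0],"angular": [0,0,0],"fingers": 1},{"dp": [0,0,0],"angular": [0,0,0],"fingers": 1},{"dp": [0,0,0],"angular": [0,0,0],"fingers": 1},{"dp": [0,0,0],"angular": [0,0,0],"fingers": 1}], newtons=30)

```text
time: 32.05
tool_pos: [594.4, 122.0, 14.5]
tcp_rot: [179.9, 0.0, 102.4]
ft_force: [-0.6, 0.5, 6.1]
finger_gap: 43.0
grip_force: 31.0
```

Request:
step_arm(targets=[{"dp": [0,0,-0.1],"angular": [0,0,0],"fingers": 1},{"dp": [0,0,-0.35],"angular": [0,0,0],"fingers": 1},{"dp": [0,0,-0.6],"angular": [0,0,0],"fingers": 1},{"dp": [0,0,-0.85],"angular": [0,0,0],"fingers": 1},{"dp": [-0.05,-0.03,-0.93],"angular": [0,0,0],"fingers": 1},{"dp": [-0.2,-0.1,-0.93],"angular": [0,0,0],"fingers": 1},{"dp": [-0.35,-0.17,-0.93],"angular": [0,0,0],"fingers": 1},{"dp": [-0.5,-0.24,-0.93],"angular": [0,0,0],"fingers": 1}])

```text
time: 33.05
tool_pos: [566.8, 12.7, 198.6]
tcp_rot: [-179.9, -0.0, 102.4]
ft_force: [-0.3, 0.3, -1.8]
finger_gap: 42.7
grip_force: 30.8
```

Request:
step_arm(targets=[{"dp": [-0.12,-0.06,0],"angular": [0,0,0],"fingers": 1},{"dp": [-0.24,-0.12,0],"angular": [0,0,0],"fingers": 1},{"dp": [-0.36,-0.18,0],"angular": [0,0,0],"fingers": 1},{"dp": [-0.48,-0.24,0],"angular": [0,0,0],"fingers": 1},{"dp": [-0.6,-0.3,0],"angular": [0,0,0],"fingers": 1},{"dp": [-0.7,-0.35,0],"angular": [0,0,0],"fingers": 1},{"dp": [-0.8,-0.39,0],"angular": [0,0,0],"fingers": 1},{"dp": [-0.9,-0.43,0],"angular": [0,0,0],"fingers": 1}])

```text
time: 34.05
tool_pos: [521.5, -181.2, 198.6]
tcp_rot: [-179.9, -0.0, 102.4]
ft_force: [0.1, 0.5, -0.6]
finger_gap: 42.9
grip_force: 30.8
```

Request:
step_arm(targets=[{"dp": [-0.1,-0.05,0],"angular": [0,0,0.058],"fingers": 1},{"dp": [-0.22,-0.1,0],"angular": [0,0,0.116],"fingers": 1},{"dp": [-0.34,-0.16,0],"angular": [0,0,0.174],"fingers": 1},{"dp": [-0.46,-0.22,0],"angular": [0,0,0.232],"fingers": 1},{"dp": [-0.58,-0.28,0],"angular": [0,0,0.29],"fingers": 1},{"dp": [-0.68,-0.33,0],"angular": [0,0,0.348],"fingers": 1},{"dp": [-0.76,-0.36,0],"angular": [0,0,0.406],"fingers": 1},{"dp": [-0.787,-0.375,0],"angular": [0,0,0.46],"fingers": 1}])

```text
time: 35.05
tool_pos: [482.0, -351.1, 198.4]
tcp_rot: [-179.9, 0.1, 19.2]
ft_force: [0.3, 0.8, -0.6]
finger_gap: 43.1
grip_force: 30.7
```

```bash
python3 look.py w6 teal_c:214 snowman_c:61 nutcracker_c:61; python3 - <<'E'
from h import *
im=cv2.imread('pics/w6.png');p=camera_params('wrist')
# expected circle pixels
f=192/np.tan(np.radians(p['vfov'])/2)
for X in [(483.7,-350.4,4),(449,-310.6,4),(450.4,-391.4,4)]:
    c=np.array(p['R'])@X+p['t'];th=np.arctan2(np.hypot(c[0],c[1]),c[2]);print(X,(c[:2]/np.hypot(c[0],c[1])*th*f+[p['cx'],p['cy']]).round(1))
m=(im.min(2)>130).astype('uint8');m[240:]=0
n,l,st,c=cv2.connectedComponentsWithStats(m)
for i in range(1,n):
    if 500<st[i,4]<2500: print(st[i],c[i].round(1),at_z('wrist',c[i],4,p).round(1))
E
```

```text
35.05 [ 482.  -351.1  198.4] [-1.799e+02  1.000e-01  1.920e+01]
65.7 [ 551.98037026 -326.96332336  340.6686752 ]
teal_c 0.96 [249. 255.] [ 480.1 -351.9  214. ]
snowman_c 0.93 [36. 42.] [547.4 -77.8  61. ]
nutcracker_c 0.6 [100.  42.] [ 560.3 -165.8   61. ]
(483.7, -350.4, 4) [249.6 157.5]
(449, -310.6, 4) [208.  173.5]
(450.4, -391.4, 4) [272.3 194.3]
[ 207   63   60   43 1201] [241.4  85.9] [ 558.  -313.9    4. ]
[ 228  138   40   39 1224] [247.8 157. ] [ 483.5 -348.3    4. ]
[ 189  155   37   38 1121] [207.2 173.3] [ 448.9 -309.6    4. ]
[ 252  175   39   37 1104] [271.1 192.9] [ 451.6 -389.4    4. ]
[ 121  205  102   35 1777] [173.9 223.9] [ 370.4 -288.6    4. ]
```

View pics/w6.png

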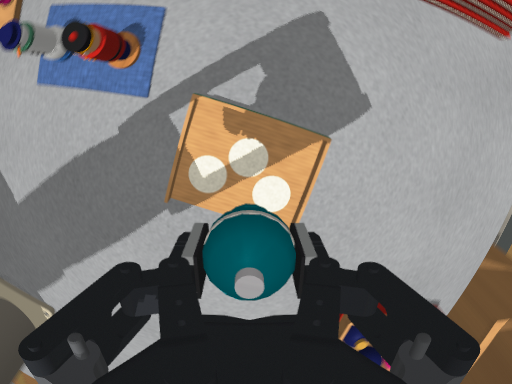

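Teal is held at (249,255) and the rear circle at (248,157) is empty. Lowering.

Request:
step_arm(targets=[{"dp": [0,0,0.1],"angular": [0,0,0],"fingers": 1},{"dp": [0,0,0.25],"angular": [0,0,0],"fingers": 1},{"dp": [0,0,0.42],"angular": [0,0,0],"fingers": 1},{"dp": [0,0,0.58],"angular": [0,0,0],"fingers": 1},{"dp": [0,0,0.7],"angular": [0,0,0],"fingers": 1},{"dp": [0,0,0.8],"angular": [0,0,0],"fingers": 1},{"dp": [0,0,0.86],"angular": [0,0,0],"fingers": 1},{"dp": [0,0,0.88],"angular": [0,0,0],"fingers": 1}])

```text
time: 36.25
tool_pos: [483.0, -349.9, 22.3]
tcp_rot: [-180.0, 0.0, 19.7]
ft_force: [-0.2, -0.3, -0.3]
finger_gap: 42.6
grip_force: 30.8
```

Request:
step_arm(targets=[{"dp": [0,0,0.01],"angular": [0,0,0],"fingers": 1},{"dp": [0,0,0.02],"angular": [0,0,0],"fingers": 1},{"dp": [0,0,0.03],"angular": [0,0,0],"fingers": 1},{"dp": [0,0,0.035],"angular": [0,0,0],"fingers": 1},{"dp": [0,0,0.04],"angular": [0,0,0],"fingers": 1},{"dp": [0,0,0.04],"angular": [0,0,0],"fingers": 1},{"dp": [0,0,0.04],"angular": [0,0,0],"fingers": 1},{"dp": [0,0,0.04],"angular": [0,0,0],"fingers": 1}])

```text
time: 37.25
tool_pos: [483.3, -350.3, 15.2]
tcp_rot: [180.0, -0.0, 19.6]
ft_force: [0.9, 0.2, -0.7]
finger_gap: 42.5
grip_force: 30.8
```

Request:
step_arm(targets=[{"dp": [0,0,0.003],"angular": [0,0,0],"fingers": 1},{"dp": [0,0,0.007],"angular": [0,0,0],"fingers": 1},{"dp": [0,0,0.007],"angular": [0,0,0],"fingers": 1},{"dp": [0,0,0.007],"angular": [0,0,0],"fingers": 1},{"dp": [0,0,0.007],"angular": [0,0,0],"fingers": 0.25},{"dp": [0,0,0.007],"angular": [0,0,0],"fingers": 0.25},{"dp": [0,0,0.007],"angular": [0,0,0],"fingers": 0.25},{"dp": [0,0,0.007],"angular": [0,0,0],"fingers": 0.25}])

```text
time: 38.25
tool_pos: [483.2, -350.2, 13.6]
tcp_rot: [-180.0, 0.0, 19.6]
ft_force: [0.1, -0.5, -0.5]
finger_gap: 64.2
grip_force: 0.0
```

Request:
step_arm(targets=[{"dp": [0,0,-0.05],"angular": [0,0,0],"fingers": 0.25},{"dp": [0,0,-0.15],"angular": [0,0,0],"fingers": 0.25},{"dp": [0,0,-0.3],"angular": [0,0,0],"fingers": 0.25},{"dp": [0,0,-0.5],"angular": [0,0,0],"fingers": 0.25},{"dp": [0,0,-0.7],"angular": [0,0,0],"fingers": 0},{"dp": [0,0,-0.78],"angular": [0,0,0],"fingers": 0},{"dp": [0,0,-0.78],"angular": [0,0,0],"fingers": 0},{"dp": [0,0,-0.78],"angular": [0,0,0],"fingers": 0}])

```text
time: 39.25
tool_pos: [482.5, -349.6, 168.0]
tcp_rot: [-179.9, 0.1, 19.6]
ft_force: [0.5, 0.8, 0.1]
finger_gap: 85.1
grip_force: 0.0
```

```bash
python3 look.py w7 teal_c nutcracker_c:61 snowman_c:61
```

```text
39.25 [ 482.5 -349.6  168. ] [-1.799e+02  1.000e-01  1.960e+01]
65.7 [ 552.40393212 -325.07165294  310.22918061]
teal_c 0.95 [250. 172.] [ 482.1 -350.8   33. ]
teal_c 0.63 [21. 36.] [548.4 -50.5  33. ]
nutcracker_c 0.59 [90. 43.] [ 556.3 -170.8   61. ]
snowman_c 0.88 [23. 37.] [548.2 -81.6  61. ]
```

View pics/w7.png

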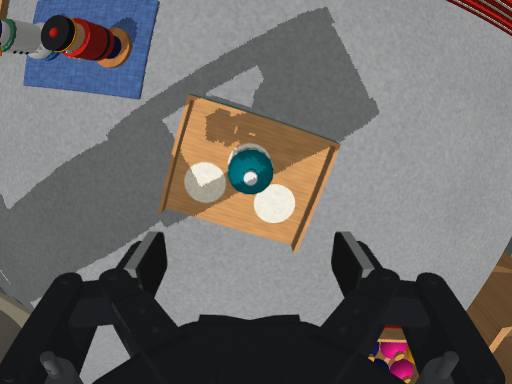

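Teal stands upright on the rear circle at (250,165), and both front circles are free. Back to the nutcracker on the mat.

Request:
step_arm(targets=[{"dp": [0.15,-0.17,0],"angular": [0,0,-0.058],"fingers": 0},{"dp": [0.3,-0.34,0],"angular": [0,0,-0.116],"fingers": 0},{"dp": [0.45,-0.5,0],"angular": [0,0,-0.174],"fingers": 0},{"dp": [0.58,-0.64,0],"angular": [0,0,-0.232],"fingers": 0},{"dp": [0.666,-0.728,0],"angular": [0,0,-0.29],"fingers": 0},{"dp": [0.666,-0.728,0],"angular": [0,0,-0.348],"fingers": 0},{"dp": [0.666,-0.728,0],"angular": [0,0,-0.4],"fingers": 0},{"dp": [0.666,-0.728,0],"angular": [0,0,-0.4],"fingers": 0}])

```text
time: 40.45
tool_pos: [559.5, -168.1, 168.9]
tcp_rot: [-179.9, -0.0, 91.6]
ft_force: [0.6, 0.6, -0.3]
finger_gap: 85.1
grip_force: 0.0
```

Request:
step_arm(targets=[{"dp": [0,0,0.1],"angular": [0,0,0],"fingers": 0},{"dp": [0,0,0.2],"angular": [0,0,0],"fingers": 0},{"dp": [0,0,0.2],"angular": [0,0,0],"fingers": 0},{"dp": [0,0,0.2],"angular": [0,0,0],"fingers": 0},{"dp": [0,0,0.2],"angular": [0,0,0],"fingers": 0},{"dp": [0,0,0.2],"angular": [0,0,0],"fingers": 0},{"dp": [0,0,0.2],"angular": [0,0,0],"fingers": 0},{"dp": [0,0,0.2],"angular": [0,0,0],"fingers": 0}])

```text
time: 41.45
tool_pos: [559.9, -168.4, 129.9]
tcp_rot: [180.0, 0.0, 91.6]
ft_force: [0.1, 0.8, -0.9]
finger_gap: 85.4
grip_force: 0.0
```

```bash
python3 look.py w8 nutcracker_c:61 snowman_c:61
```

```text
41.45 [ 559.9 -168.4  129.9] [180.    0.   91.6]
65.7 [557.40392575 -94.28367153 272.21407223]
nutcracker_c 0.73 [244. 194.] [ 556.  -168.3   61. ]
```

Request:
step_arm(targets=[{"dp": [0,0,0.12],"angular": [0,0,0],"fingers": 0},{"dp": [0,0,0.26],"angular": [0,0,0],"fingers": 0},{"dp": [0,0,0.35],"angular": [0,0,0],"fingers": 0},{"dp": [0,0,0.37],"angular": [0,0,0],"fingers": 0},{"dp": [0,0,0.37],"angular": [0,0,0],"fingers": 1},{"dp": [0,0,0.37],"angular": [0,0,0],"fingers": 1},{"dp": [0,0,0.37],"angular": [0,0,0],"fingers": 1},{"dp": [0,0,0.37],"angular": [0,0,0],"fingers": 1}], newtons=40)

```text
time: 42.6
tool_pos: [560.5, -168.7, 56.8]
tcp_rot: [179.9, 0.0, 91.6]
ft_force: [-0.9, 0.4, 4.8]
finger_gap: 33.4
grip_force: 39.6
```

Request:
step_arm(targets=[{"dp": [0,0,-0.1],"angular": [0,0,0],"fingers": 1},{"dp": [0,0,-0.35],"angular": [0,0,0],"fingers": 1},{"dp": [0,0,-0.55],"angular": [0,0,0],"fingers": 1},{"dp": [-0.05,-0.03,-0.6],"angular": [0,0,0],"fingers": 1},{"dp": [-0.2,-0.1,-0.6],"angular": [0,0,0],"fingers": 1},{"dp": [-0.35,-0.18,-0.6],"angular": [0,0,0],"fingers": 1},{"dp": [-0.5,-0.25,-0.6],"angular": [0,0,0],"fingers": 1},{"dp": [-0.6,-0.3,-0.6],"angular": [0,0,0],"fingers": 1}])

```text
time: 43.6
tool_pos: [501.5, -291.3, 174.7]
tcp_rot: [-179.9, -0.0, 91.6]
ft_force: [-0.4, -0.3, -1.1]
finger_gap: 32.9
grip_force: 40.0
```

Request:
step_arm(targets=[{"dp": [-0.12,-0.06,0],"angular": [0,0,0],"fingers": 1},{"dp": [-0.3,-0.16,0],"angular": [0,0,0],"fingers": 1},{"dp": [-0.43,-0.23,0],"angular": [0,0,0],"fingers": 1},{"dp": [-0.495,-0.271,0],"angular": [0,0,0],"fingers": 1},{"dp": [-0.495,-0.271,0.1],"angular": [0,0,0],"fingers": 1},{"dp": [-0.495,-0.271,0.25],"angular": [0,0,0],"fingers": 1},{"dp": [-0.495,-0.271,0.4],"angular": [0,0,0],"fingers": 1},{"dp": [-0.495,-0.271,0.45],"angular": [0,0,0],"fingers": 1}])

```text
time: 44.6
tool_pos: [450.6, -387.5, 81.6]
tcp_rot: [-179.8, -0.3, 91.7]
ft_force: [-0.3, 0.1, -1.2]
finger_gap: 33.1
grip_force: 40.0
```

```bash
python3 look.py w9 nutcracker_c:88 teal_c
```

```text
44.6 [ 450.6 -387.5   81.6] [-179.8   -0.3   91.7]
65.7 [ 448.64616717 -314.05481361  224.28747629]
nutcracker_c 0.56 [248. 237.] [ 449.6 -384.1   88. ]
teal_c 0.95 [300. 154.] [ 483.  -350.9   33. ]
```

Request:
step_arm(targets=[{"dp": [0,0,0],"angular": [0,0,0],"fingers": 1},{"dp": [0,0,0.03],"angular": [0,0,0],"fingers": 1},{"dp": [0,0,0.06],"angular": [0,0,0],"fingers": 1},{"dp": [0,0,0.09],"angular": [0,0,0],"fingers": 1},{"dp": [0,0,0.11],"angular": [0,0,0],"fingers": 1},{"dp": [0,0,0.13],"angular": [0,0,0],"fingers": 1},{"dp": [0,0,0.14],"angular": [0,0,0],"fingers": 1},{"dp": [0,0,0.14],"angular": [0,0,0],"fingers": 1}])

```text
time: 45.75
tool_pos: [451.8, -390.5, 57.5]
tcp_rot: [-180.0, -0.0, 91.6]
ft_force: [-0.6, 0.3, -1.8]
finger_gap: 33.1
grip_force: 40.0
```

Request:
step_arm(targets=[{"dp": [0,0,0.004],"angular": [0,0,0],"fingers": 1},{"dp": [0,0,0.008],"angular": [0,0,0],"fingers": 1},{"dp": [0,0,0.012],"angular": [0,0,0],"fingers": 1},{"dp": [0,0,0.015],"angular": [0,0,0],"fingers": 1},{"dp": [0,0,0.015],"angular": [0,0,0],"fingers": 0},{"dp": [0,0,0.015],"angular": [0,0,0],"fingers": 0},{"dp": [0,0,0.015],"angular": [0,0,0],"fingers": 0},{"dp": [0,0,0.015],"angular": [0,0,0],"fingers": 0}])

```text
time: 46.75
tool_pos: [451.9, -390.5, 54.8]
tcp_rot: [180.0, 0.0, 91.6]
ft_force: [0.5, 0.2, -0.2]
finger_gap: 85.2
grip_force: 0.0
```

Request:
step_arm(targets=[{"dp": [0,0,-0.1],"angular": [0,0,0],"fingers": 0},{"dp": [0,0,-0.3],"angular": [0,0,0],"fingers": 0},{"dp": [0,0,-0.5],"angular": [0,0,0],"fingers": 0},{"dp": [0,0,-0.6],"angular": [0,0,0],"fingers": 0},{"dp": [0.1,0.03,-0.6],"angular": [0,0,0],"fingers": 0},{"dp": [0.3,0.1,-0.6],"angular": [0,0,0],"fingers": 0},{"dp": [0.5,0.17,-0.6],"angular": [0,0,0],"fingers": 0},{"dp": [0.7,0.25,-0.6],"angular": [0,0,0],"fingers": 0}])

```text
time: 47.75
tool_pos: [497.1, -246.0, 172.3]
tcp_rot: [-179.8, -0.1, 91.6]
ft_force: [0.5, 0.1, -0.3]
finger_gap: 85.4
grip_force: 0.0
```

Request:
step_arm(targets=[{"dp": [0.2,0.06,0],"angular": [0,0,0],"fingers": 0},{"dp": [0.4,0.13,0],"angular": [0,0,0],"fingers": 0},{"dp": [0.6,0.2,0],"angular": [0,0,0],"fingers": 0},{"dp": [0.8,0.26,0],"angular": [0,0,0],"fingers": 0},{"dp": [0.846,0.274,0],"angular": [0,0,0],"fingers": 0},{"dp": [0.846,0.274,0.1],"angular": [0,0,0],"fingers": 0},{"dp": [0.846,0.274,0.2],"angular": [0,0,0],"fingers": 0},{"dp": [0.846,0.274,0.24],"angular": [0,0,0],"fingers": 0}])

```text
time: 48.75
tool_pos: [545.8, -79.0, 123.3]
tcp_rot: [-179.7, -0.1, 91.5]
ft_force: [0.3, -0.3, -0.3]
finger_gap: 85.5
grip_force: 0.0
```

Request:
step_arm(targets=[{"dp": [0,0,0],"angular": [0,0,0],"fingers": 0},{"dp": [0,0,0.12],"angular": [0,0,0],"fingers": 0},{"dp": [0,0,0.26],"angular": [0,0,0],"fingers": 0},{"dp": [0,0,0.35],"angular": [0,0,0],"fingers": 0},{"dp": [0,0,0.35],"angular": [0,0,0],"fingers": 0},{"dp": [0,0,0.35],"angular": [0,0,0],"fingers": 1},{"dp": [0,0,0.35],"angular": [0,0,0],"fingers": 1},{"dp": [0,0,0.35],"angular": [0,0,0],"fingers": 1}], newtons=40)

```text
time: 49.75
tool_pos: [548.5, -78.6, 57.7]
tcp_rot: [179.9, 0.0, 91.6]
ft_force: [-7.6, 0.6, 15.3]
finger_gap: 32.9
grip_force: 38.7
```

Request:
step_arm(targets=[{"dp": [0,0,0],"angular": [0,0,0],"fingers": 1},{"dp": [0,0,-0.1],"angular": [0,0,0],"fingers": 1},{"dp": [0,0,-0.35],"angular": [0,0,0],"fingers": 1},{"dp": [0,0,-0.6],"angular": [0,0,0],"fingers": 1},{"dp": [0,0,-0.6],"angular": [0,0,0],"fingers": 1},{"dp": [-0.15,-0.07,-0.6],"angular": [0,0,0],"fingers": 1},{"dp": [-0.35,-0.16,-0.6],"angular": [0,0,0],"fingers": 1},{"dp": [-0.55,-0.25,-0.6],"angular": [0,0,0],"fingers": 1}])

```text
time: 50.75
tool_pos: [500.1, -190.4, 176.4]
tcp_rot: [-180.0, -0.0, 91.7]
ft_force: [0.7, -0.0, -1.2]
finger_gap: 32.9
grip_force: 40.0
```

Request:
step_arm(targets=[{"dp": [-0.2,-0.09,0],"angular": [0,0,0],"fingers": 1},{"dp": [-0.4,-0.19,0],"angular": [0,0,0],"fingers": 1},{"dp": [-0.55,-0.26,0],"angular": [0,0,0],"fingers": 1},{"dp": [-0.596,-0.278,0],"angular": [0,0,0],"fingers": 1},{"dp": [-0.596,-0.278,0.1],"angular": [0,0,0],"fingers": 1},{"dp": [-0.596,-0.278,0.25],"angular": [0,0,0],"fingers": 1},{"dp": [-0.596,-0.278,0.4],"angular": [0,0,0],"fingers": 1},{"dp": [-0.596,-0.278,0.45],"angular": [0,0,0],"fingers": 1}])

```text
time: 51.75
tool_pos: [447.5, -307.6, 82.9]
tcp_rot: [-179.8, -0.2, 91.7]
ft_force: [0.2, 1.1, -0.8]
finger_gap: 33.1
grip_force: 40.0
```

Request:
step_arm(targets=[{"dp": [0,0,0],"angular": [0,0,0],"fingers": 1},{"dp": [0,0,0.03],"angular": [0,0,0],"fingers": 1},{"dp": [0,0,0.06],"angular": [0,0,0],"fingers": 1},{"dp": [0,0,0.09],"angular": [0,0,0],"fingers": 1},{"dp": [0,0,0.11],"angular": [0,0,0],"fingers": 1},{"dp": [0,0,0.13],"angular": [0,0,0],"fingers": 1},{"dp": [0,0,0.14],"angular": [0,0,0],"fingers": 1},{"dp": [0,0,0.14],"angular": [0,0,0],"fingers": 1}])

```text
time: 52.75
tool_pos: [448.7, -310.5, 58.5]
tcp_rot: [-180.0, -0.0, 91.6]
ft_force: [0.2, 0.5, -0.1]
finger_gap: 33.0
grip_force: 40.0
```

Request:
step_arm(targets=[{"dp": [0,0,0.004],"angular": [0,0,0],"fingers": 1},{"dp": [0,0,0.008],"angular": [0,0,0],"fingers": 1},{"dp": [0,0,0.012],"angular": [0,0,0],"fingers": 1},{"dp": [0,0,0.016],"angular": [0,0,0],"fingers": 1},{"dp": [0,0,0.018],"angular": [0,0,0],"fingers": 1},{"dp": [0,0,0.018],"angular": [0,0,0],"fingers": 1},{"dp": [0,0,0.018],"angular": [0,0,0],"fingers": 1},{"dp": [0,0,0.018],"angular": [0,0,0],"fingers": 1}])

```text
time: 53.75
tool_pos: [448.9, -310.8, 55.9]
tcp_rot: [180.0, 0.0, 91.6]
ft_force: [-3.0, 2.4, 6.7]
finger_gap: 33.1
grip_force: 40.6
```

Contact at 7 N. Releasing and moving up and away.

Request:
step_arm(targets=[{"dp": [0,0,0],"angular": [0,0,0],"fingers": 0},{"dp": [0,0,0],"angular": [0,0,0],"fingers": 0},{"dp": [0,0,0],"angular": [0,0,0],"fingers": 0},{"dp": [0,0,0],"angular": [0,0,0],"fingers": 0},{"dp": [0,0,-0.1],"angular": [0,0,0],"fingers": 0},{"dp": [0,0,-0.3],"angular": [0,0,0],"fingers": 0},{"dp": [0,0,-0.5],"angular": [0,0,0],"fingers": 0},{"dp": [0,0,-0.7],"angular": [0,0,0],"fingers": 0}])

```text
time: 54.75
tool_pos: [448.7, -310.5, 196.3]
tcp_rot: [-180.0, -0.0, 91.6]
ft_force: [0.5, -0.7, -1.1]
finger_gap: 85.3
grip_force: 0.0
```

Request:
step_arm(targets=[{"dp": [0.1,0,-0.15],"angular": [0,0,0],"fingers": 0},{"dp": [0.3,0,-0.3],"angular": [0,0,0],"fingers": 0},{"dp": [0.5,0,-0.4],"angular": [0,0,0],"fingers": 0},{"dp": [0.7,0,-0.4],"angular": [0,0,0],"fingers": 0},{"dp": [0.9,0,-0.4],"angular": [0,0,0],"fingers": 0},{"dp": [1,0,-0.4],"angular": [0,0,0],"fingers": 0},{"dp": [1,0,-0.4],"angular": [0,0,0],"fingers": 0},{"dp": [1,0,-0.4],"angular": [0,0,0],"fingers": 0}])

```text
time: 55.75
tool_pos: [443.2, -111.1, 275.1]
tcp_rot: [180.0, 0.0, 91.6]
ft_force: [-0.4, -0.0, 0.2]
finger_gap: 85.4
grip_force: 0.0
```

```bash
python3 - <<'E'
from h import *
im={}
for c in ['top','scene']:
    im[c]=snapshot(c)
    for l,z in [('nutcracker_c',59),('snowman_c',59),('gold_c',33),('teal_c',33),('pink_c',33),('lime_c',33)]:
        for d in pinpoint(c,l)[:2]: print(c,l,round(d['conf'],2),at_z(c,d['at'],z).round(0))
cv2.imwrite('pics/f.png',cv2.resize(np.vstack([im['scene'][150:260,80:420],im['top'][140:250,100:440]]),None,fx=2.3,fy=2.3,interpolation=2))
E
```

```text
top snowman_c 0.64 [ 445. -308.   59.]
top gold_c 0.71 [507. 349.  33.]
top teal_c 0.9 [437.  60.  33.]
top pink_c 0.77 [590.  69.  33.]
top lime_c 0.65 [573. 173.  33.]
scene nutcracker_c 0.77 [ 451. -389.   59.]
scene snowman_c 0.69 [ 467. -314.   59.]
scene gold_c 0.66 [506. 348.  33.]
scene teal_c 0.7 [429.  66.  33.]
scene teal_c 0.61 [ 481. -347.   33.]
scene pink_c 0.61 [601.  76.  33.]
scene lime_c 0.51 [569. 189.  33.]
```

View pics/f.png

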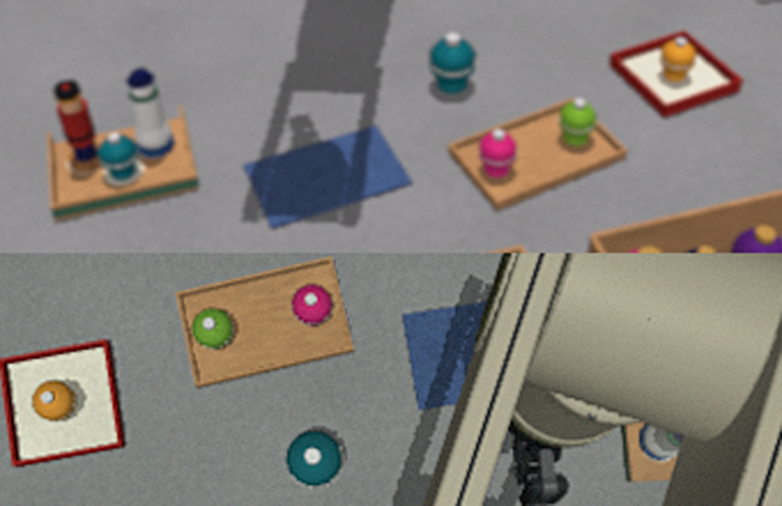

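The final picture shows both figures upright in the display and teal on the rear circle. Gold stands in the gift box, and pink and lime are untouched.

```bash
python3 -c "
from bench import *
print(hand_in())"
```

```text
the job is handed in; nothing more can be done
None
```

The job is done and handed in at about 56 s of the 141 s allowed: the gold bauble stands in the gift box, the small teal one is on the display's rear circle, both figures are back upright in their places, and pink and lime were left where they stood.

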